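# Take the basket out of the ultrasonic bath and hang it to drip

### The job

Switch the ultrasonic bath off by pushing the toggle lever on its console fully over, away from the robot, while the basket is still in the bath. Then lift the basket out by its handle and hang it, level and still, by the handle on the hook that is free and has the drip tray below it: of the three rack hooks, one already carries a basket and one is above the hotplate. Do not let the basket touch the hotplate, and leave the other basket hanging, the tray in place and the rest of the bench undisturbed.

Things in the scene. Friction and masses are not known exactly. Their poses are not given: they have to be found in the camera images.
- basket: Basket to hang, starts in the bath: open steel box 90 (x) x 80 (y) x 55 mm with a rigid handle: uprights at y = +-38 mm and a straight grip bar along y, 74 mm long, 14 mm thick (x), underside 110 and top 142 mm above the origin (centre of the underside, z up). The bar's underside rests on the hook: grip only its upper 15 to 20 mm from above, fingers closing along x. About 0.25 kg.
- bath: Ultrasonic bath, fixed: white housing 190 (x) x 160 (y) x 110 mm tall with an open tank 140 (x) x 120 (y) mm, floor 40 mm above the table. On its -y side a grey console 190 x 80 mm, 55 mm tall, carries the lever. Origin: centre of the housing's underside, on the table; x points away from the robot at yaw 0.
- tank_floor (a point): Centre of the tank's inner floor, 40 mm above the table; axes of the bath.
- lever (a joint): Toggle lever on the console, in rad. 0: leans towards the robot (bath's -x), bath on. 1.0: pushed fully over to the bath's +x, bath off. Stays where it is left; turns about the bath's y axis.
- lever_tip (a point): Tip of the black lever, about 60 mm from its pivot; it moves with the lever.
- rack: Drying rack, fixed: square crossbar along its y (top 230 mm up, 35 to 55 mm behind the hook points) on two posts at y = +-235 mm, feet from x = -65 to +105 mm. Three flat hooks, 24 mm wide, point from the crossbar to the rack's -x, to the robot. Origin on the table below the middle hook point; x points away from the robot.
- hook_left (a point): Middle of the flat top of the left (rack's +y) hook, where a handle bar rests across it, 230 mm above the table; axes of the rack. The level seat runs from x = -35 mm to the crossbar; in front of it (x = -35 to -40 mm) a lip rises 12 mm above the seat. Hooks are 145 mm apart.
- hook_mid (a point): Middle of the flat top of the middle hook, where a handle bar rests across it, 230 mm above the table; axes of the rack. The level seat runs from x = -35 mm to the crossbar; in front of it (x = -35 to -40 mm) a lip rises 12 mm above the seat. Hooks are 145 mm apart.
- hook_right (a point): Middle of the flat top of the right (rack's -y) hook, where a handle bar rests across it, 230 mm above the table; axes of the rack. The level seat runs from x = -35 mm to the crossbar; in front of it (x = -35 to -40 mm) a lip rises 12 mm above the seat. Hooks are 145 mm apart.
- hung_basket: An equal basket (same sizes, axes and origin) that already hangs on one of the hooks; origin 120 mm above the table when hung.
- tray: Drip tray: shallow open plastic tray 150 mm (x) by 125 mm (y), 22 mm tall, walls 4 mm, on the table below one of the two free hooks. Origin: centre of its underside.
- hotplate: Hotplate, fixed: grey housing 160 x 125 mm, 62 mm tall, with a round metal plate 120 mm across whose top is 85 mm above the table; below the other free hook. Origin: on the table below the plate's centre.
- bottle: Glass laboratory bottle with a screw cap, 86 mm across, 170 mm tall, standing on the bench. Origin: centre of its underside.
- tube_block: Solid plastic tube block 70 x 120 x 50 mm with rows of holes on top, standing on the bench. Origin: centre of its underside.
- tip_box: Pipette-tip box with a clear cover, 85 x 120 x 75 mm, standing on the bench. Origin: centre of its underside.
- beaker: Glass beaker, 80 mm across, 100 mm tall, standing on the bench. Origin: centre of its underside.
- wash_bottle: Plastic bottle with a screw cap, 70 mm across, 160 mm tall, standing on the bench. Origin: centre of its underside.

How it is judged:
By the outcome, as a careful person would: the job done as asked, in the order asked, and still so for the second after the job is handed in, with the robot touching nothing.
It also fails if it takes over 58 s, if anything falls off the work surface, if the arm or the gripper's body presses on something with over 40 N, if the wrist force passes 120 N, or if a joint passes its speed limit or range.

### The arm

A 6-joint arm with a two-finger parallel gripper is mounted at the origin on the work surface. World frame = base frame: x ahead of the robot, y to its left, z up, the work surface at z = 0. Lengths are in m, angles in degrees, forces in N, time in s.
With the tool pointing down it reaches from about 0.3 to 0.825 m from the base axis. Payload 5.4 kg.
Tool frame: the origin (TCP) lies midway between the tips of the shut fingers; the grasp point (between the pads) lies env.grasp_offset behind it (env.grasp_offset is the distance from the TCP to the grasp point, in m); z points along the fingers, y is the direction in which the jaws open and shut (so a half turn about z gives the same grasp; the last joint's range is limited). The gripper opens to 92 mm and grips with 3 to 60 N. Pads are 20 mm wide; open, the fingers measure 128 mm over their backs; the gripper's body (75 mm by 189 mm) begins 69 mm behind the grasp point.
Start: joints at [56.545, 9.076, 91.501, -0, 79.423, -12.038], TCP at [0.21, 0.535, 0.215] pointing down, gripper open.
Joint ranges: [-166.64, 166.64], [-54.1, 131.32], [10.49, 154.53], [-73.88, 253.88], [9.74, 151.15], [-171.62, 171.62]. Speed limits (degrees/s): [147.25, 147.25, 180, 180, 180, 180].

### API

Orientations are given as [roll, pitch, yaw] about the fixed x, y, z axes, in that order (R = Rz(yaw) Ry(pitch) Rx(roll)).
In Python, from rig import env, get_state, eyes, hand_in gives the robot as it stands. Calls block until the motion is done:
- env.goto(position, orientation): joint-space move of the TCP to a pose.
- env.move_linear(position, frame=None, velocity=0.15): straight line of the TCP; frame=None keeps the orientation; velocity is the mean speed in m/s.
- env.move_joints(angles): joint-space move.
- env.ungrasp() and env.grasp(): open the fingers fully, or close them until they stop; the grip force is fixed at half the most.
- env.dwell(seconds).
- env.ik(position, orientation): joint angles nearest the present ones, or None.
- get_state(): the state.
- eyes.capture(name): name is "scene" or "top"; returns a dict with "img" (400x640x3 uint8, red, green, blue), "intrinsics" (3x3 intrinsics, pixels), "rvec" (rotation vector, rad) and "tvec" (3), from world to camera coordinates, as OpenCV has them. Camera axes: x right, y down, z forward; pixel columns grow to the right and rows downward; lengths in m; the calibration is good to about 2 mm. A picture is of the moment at which its call begins. There is no depth.
A pose or a line that the arm cannot do raises env.Unreachable and nothing moves.
- hand_in(): hands the job in, once; it reports no verdict.
Trained networks look in a picture, given as the dict that the camera call returned (one of the last four; its "shot" number tells which), for a name from the list of things; names that differ only in an ending like _2 or _b are one class to them, and where a whole thing is asked for, a point or a joint stands for the part that bears it (a point fixed in the world has none). Each returns a list of dicts, best first, with "confidence" (0 to 1); they miss things now and then, are a little off and sometimes report something else, mostly with a low value. They report only what shows in the picture. A call takes as long as a camera call.
- eyes.regions_of(picture, query): "mask" (400x640 bool, what is visible of it) and "rect" ([left, top, right, bottom] in pixels, round what is visible of it).
The state is a dict: "clock": time; "joint_pos": joint angles; "joint_vel": joint speeds; "effort": joint torques, N m; "tcp_pos": TCP position; "orientation": TCP orientation; "force": force on the tool from outside, world axes, zero at the start; "torque": the same for the moment, N m; "opening": finger opening in m.
Only numpy, scipy, OpenCV 4.12 (cv2) and the standard library are available. Lean on these libraries where they do the work, as an engineer would, in place of code of your own. Each camera call takes 0.05 s, during which the arm holds its last target. There are 200 camera calls.

## Working session

There is one attempt and no reset: what is moved stays moved. The work goes in short steps, each a Python script; the robot and the scene stay as the last script left them, time stands still between calls to the robot, and variables do not carry over. Pictures are saved under pics/ and viewed, about 8 in all and at most 12, crops included, and the job is handed in when it is done.

```bash
ls; mkdir -p pics; cat > h.py <<'E'
import numpy as np, cv2
from rig import env, get_state, eyes, hand_in
def cam(p):
    R=cv2.Rodrigues(np.array(p["rvec"],float))[0]; t=np.array(p["tvec"],float).ravel(); return np.array(p["intrinsics"],float),R,t
def px2w(p,uv,z):
    K,R,t=cam(p); c=-R.T@t; d=R.T@np.linalg.inv(K)@np.array([uv[0],uv[1],1.]); return c+d*(z-c[2])/d[2]
def w2px(p,X):
    K,R,t=cam(p); q=(K@(R@np.atleast_2d(X).T+t[:,None])).T; return q[:,:2]/q[:,2:]
def save(p,name,s=1,crop=None):
    im=p["img"][:,:,::-1]
    if crop: l,t,r,b=crop; im=im[t:b,l:r]
    cv2.imwrite("pics/"+name,cv2.resize(im,None,fx=s,fy=s,interpolation=cv2.INTER_CUBIC))
E
python3 - <<'E'
from h import *
for n in("scene","top"):
    p=eyes.capture(n); save(p,n+"0.png",1.25)
    K,R,t=cam(p); print(n,-R.T@t,R[2],K[0,0])
    for q in ["basket","bath","lever","rack","hung_basket","tray","hotplate","bottle","tube_block","tip_box","beaker","wash_bottle"]:
        for d in eyes.regions_of(p,q)[:2]: print(q,round(d["confidence"],2),d["rect"])
print(env.grasp_offset,get_state()["clock"])
E
```

```text
pics
scene [ 1.08911714 -0.11010191  1.01959538] [-0.49419404  0.08309919 -0.86537089] 435.64763002955897
basket 0.97 [429.0, 144.4, 481.0, 186.8]
bath 0.82 [381.4, 129.6, 495.3, 223.3]
bath 0.65 [110.7, 160.8, 347.0, 276.0]
lever 0.62 [402.3, 155.2, 408.8, 173.2]
rack 0.59 [109.9, 158.7, 347.7, 273.3]
hung_basket 0.83 [279.7, 163.9, 321.8, 218.2]
hung_basket 0.27 [404.1, 154.1, 408.9, 173.6]
tray 0.7 [161.3, 213.2, 217.5, 261.8]
hotplate 0.58 [217.9, 187.1, 269.4, 256.4]
bottle 0.72 [368.1, 230.9, 406.6, 284.7]
tube_block 0.68 [303.4, 133.4, 349.6, 167.3]
tip_box 0.91 [289.6, 266.7, 354.2, 328.6]
tip_box 0.33 [430.9, 146.4, 479.8, 188.7]
beaker 0.69 [436.7, 219.8, 473.7, 263.6]
beaker 0.48 [242.1, 272.8, 277.7, 317.5]
top [ 0.40718991 -0.03309809  1.05955883] [ 0.17647098  0.03675999 -0.98361918] 417.24922504581707
basket 0.89 [159.7, 192.4, 215.3, 240.1]
bath 0.68 [148.1, 180.7, 267.8, 262.9]
bath 0.26 [314.5, 153.8, 556.4, 249.0]
rack 0.67 [311.3, 154.4, 553.5, 246.8]
rack 0.61 [289.9, 265.0, 345.7, 300.0]
hung_basket 0.83 [340.2, 171.6, 383.2, 217.1]
tray 0.61 [444.5, 184.4, 497.7, 243.9]
hotplate 0.74 [290.1, 268.2, 345.5, 298.9]
hotplate 0.69 [386.2, 180.4, 446.2, 253.2]
bottle 0.56 [262.4, 117.2, 303.1, 163.4]
bottle 0.27 [160.2, 192.3, 212.7, 239.1]
tube_block 0.83 [289.0, 266.5, 346.0, 300.2]
tip_box 0.66 [323.2, 91.5, 379.2, 145.3]
tip_box 0.65 [390.9, 106.3, 421.6, 149.7]
beaker 0.89 [198.9, 127.0, 234.9, 165.3]
wash_bottle 0.87 [389.1, 107.3, 418.1, 148.8]
wash_bottle 0.52 [198.2, 127.0, 235.8, 164.4]
0.0187 1.3
```

View pics/scene0.png

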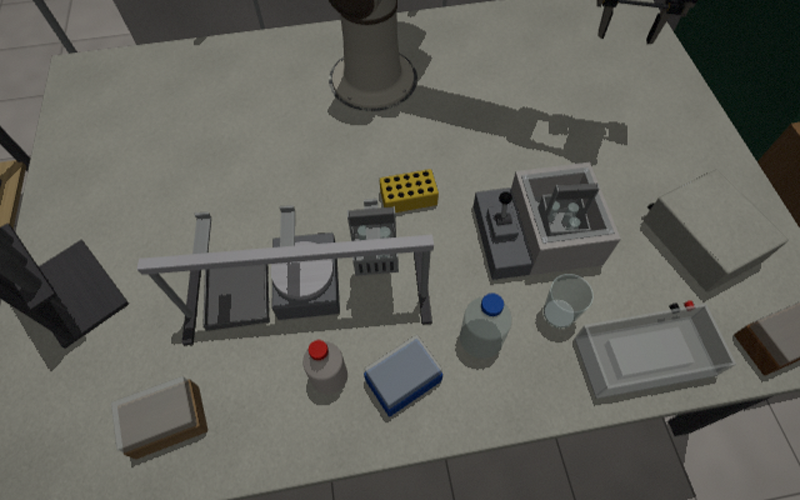

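View pics/top0.png

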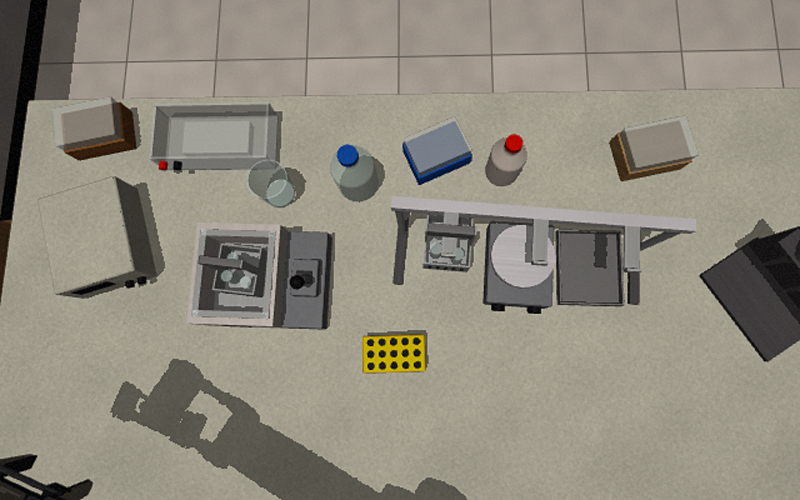

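Free hook with the tray is the right one: the hung basket is at the left hook and the hotplate is under the middle one (top view: tray at ~590,265 and right hook at ~632,250, in 1.25x pixels). The basket sits turned in the bath, and the lever knob is at ~(297,282). I'll zoom in on both areas to measure.

```bash
python3 - <<'E'
from h import *
import pickle
p=eyes.capture("top"); s=eyes.capture("scene"); pickle.dump((p,s),open("ps.pkl","wb"))
save(p,"bath_top.png",5.6,(140,170,280,270)); save(p,"rack_top.png",3,(305,150,565,255)); save(s,"bath_scene.png",5.6,(370,120,510,225))
E
```

```text
(no output)
```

View pics/bath_top.png

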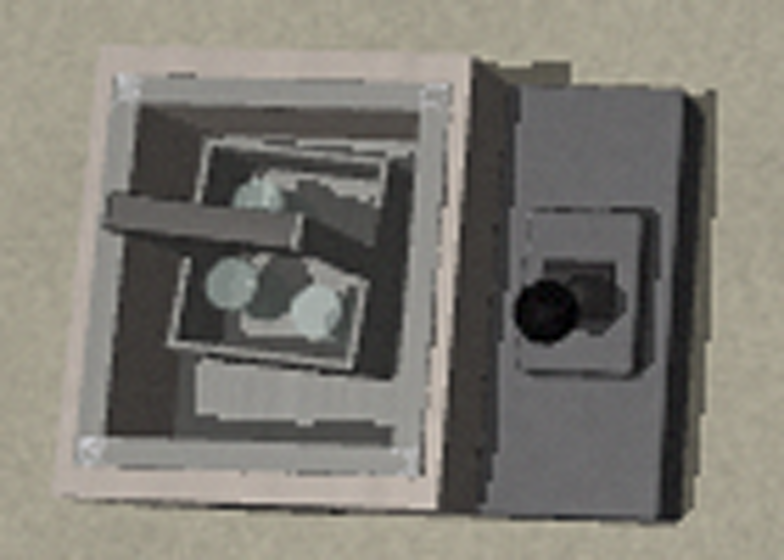

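View pics/rack_top.png

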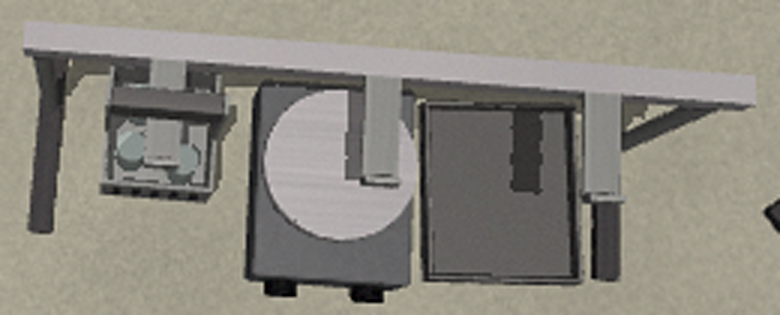

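View pics/bath_scene.png

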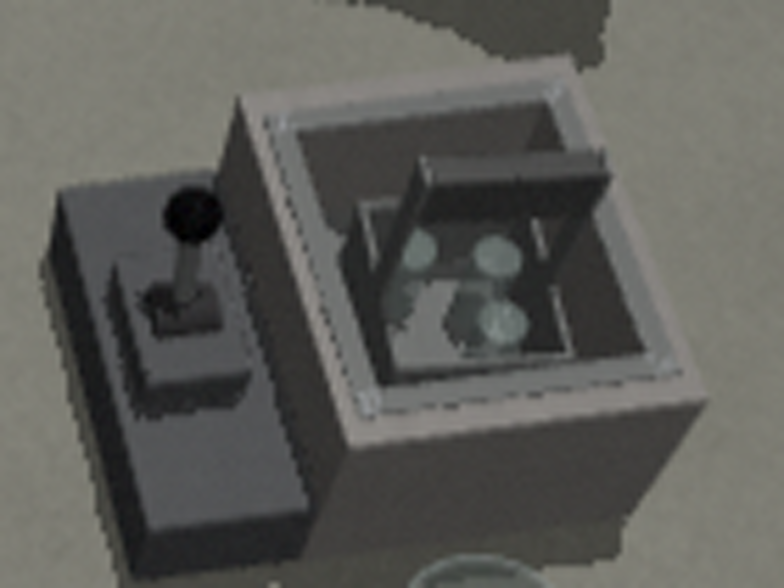

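Views: bath rim corners, bar top (centre ≈(202,221) in the bath_top crop, (517,168) in the scene crop), and knob ((546,311) and (193,215)) are all visible. The rack crop shows the right hook centreline from (602,97) to its lip at (602,196). Now to positions.

```bash
python3 - <<'E'
from h import *
import pickle
p,s=pickle.load(open("ps.pkl","rb")); np.set_printoptions(precision=4,suppress=True)
def u(x,y,f,o): return np.array([(x+.5)/f-.5+o[0],(y+.5)/f-.5+o[1]])
B=lambda x,y:u(x,y,5.6,(140,170)); S=lambda x,y:u(x,y,5.6,(370,120)); Rk=lambda x,y:u(x,y,3,(305,150))
def tri(a,b):
    P=[k@np.c_[R,t] for k,R,t in(cam(p),cam(s))]
    X=cv2.triangulatePoints(P[0],P[1],a.reshape(2,1),b.reshape(2,1)); return (X[:3]/X[3]).ravel()
c=[px2w(p,B(*q),.11) for q in[(100,48),(472,57),(440,510),(58,497)]]
cs=[px2w(s,S(*q),.11) for q in[(240,97),(572,60),(706,400),(350,447)]]
for C in(c,cs):
    C=np.array(C); print("bath",C.mean(0),[np.linalg.norm(C[i]-C[i-1]) for i in range(4)]);print(C[:,:2].tolist())
ex=(c[0]+c[1]-c[2]-c[3]); print("bath yaw",np.degrees(np.arctan2(ex[1],ex[0])))
print("knob tri",tri(B(546,311),S(193,215)))
print("bar tri",tri(B(202,221),S(517,168)), "z=.182",px2w(p,B(202,221),.182),px2w(s,S(517,168),.182))
L=px2w(p,B(108,210),.182);Rr=px2w(p,B(295,231),.182);d=L-Rr;print("bar",np.linalg.norm(d),"yaw",np.degrees(np.arctan2(-d[0],d[1])))
L=px2w(s,S(607,166),.182);Rr=px2w(s,S(427,172),.182);d=L-Rr;print("bar s",np.linalg.norm(d),"yaw",np.degrees(np.arctan2(-d[0],d[1])))
k=[px2w(p,Rk(*q),.23) for q in[(25,20),(755,75),(755,105),(25,48)]]
print(np.array(k)); d=k[0]-k[1]+k[3]-k[2]; print("rack yaw",np.degrees(np.arctan2(-d[0],d[1])),np.linalg.norm(k[0]-k[1]),np.mean(k,0))
yaw=np.arctan2(-d[0],d[1]); R2=np.array([[np.cos(yaw),-np.sin(yaw)],[np.sin(yaw),np.cos(yaw)]])
m=np.mean(k,0)[:2]
for n,o in(("L",.145),("M",0),("R",-.145)): print(n,m+R2@[-.045,o])
for n,q in(("lipR",(603,194)),("lipM",(381,179))): print(n,R2.T@(px2w(p,Rk(*q),.242)[:2]-m)+[.045,0])
t=[px2w(p,Rk(*q),.022) for q in[(424,103),(578,108),(578,282),(424,278)]]; print("tray",np.mean(t,0))
h=np.array([*(m+R2@[-.045,-.145]),.23]); print(h)
# hung basket bar top check
print("hung bar",R2.T@(px2w(p,Rk(166,100),.262)[:2]-m)+[.045,0])
E
```

```text
bath [0.5367 0.3166 0.11  ] [np.float64(0.18856134010001172), np.float64(0.15934484465337548), np.float64(0.188788425368655), np.float64(0.15826176939621592)]
[[0.6334932833131601, 0.3940582363231323], [0.6284916954825881, 0.23479190706053696], [0.4397660003359052, 0.23965827578655066], [0.4449697594852537, 0.3978344704023543]]
bath [0.5416 0.3168 0.11  ] [np.float64(0.1888738112727299), np.float64(0.15914748917835314), np.float64(0.18689798674786545), np.float64(0.1577651367486271)]
[[0.44403614523799717, 0.24073509210691174], [0.4514278535350589, 0.39971083226944465], [0.6381758566408429, 0.3922247928354466], [0.6328086891032358, 0.2345509779962785]]
bath yaw -1.3123898874180127
knob tri [0.5184 0.1939 0.1316]
bar tri [0.5486 0.3194 0.1762] z=.182 [0.5476 0.3167 0.182 ] [0.5523 0.3168 0.182 ]
bar 0.07413287433690531 yaw -6.586944666316082
bar s 0.07600194341747854 yaw -8.14785137643187
[[ 0.6488  0.0175  0.23  ]
 [ 0.6064 -0.4705  0.23  ]
 [ 0.5859 -0.4685  0.23  ]
 [ 0.629   0.0174  0.23  ]]
rack yaw -5.015127382631696 0.4898077817029573 [ 0.6175 -0.226   0.23  ]
L [ 0.5854 -0.0776]
M [ 0.5727 -0.2221]
R [ 0.56   -0.3665]
lipR [-0.0356 -0.1414]
lipM [-0.0376  0.0014]
tray [ 0.5588 -0.3647  0.022 ]
[ 0.56   -0.3665  0.23  ]
hung bar [-0.0007  0.146 ]
```

Consistent to a few mm: bath ≈(0.539, 0.317), yaw −1.3°; bar (0.550, 0.317), yaw ≈−7°; knob (0.518, 0.194, 0.132); right hook (0.562, −0.366), yaw −5°; the tray lies right below it. Next is the lever: shut fingers pushing +x while I watch the force.

```bash
cat >> h.py <<'E'
def best(pos,yaws):
    q0=np.array(get_state()["joint_pos"]); o=[]
    for y in yaws:
        q=env.ik(pos,[180,0,y])
        if q is not None: o.append((np.abs(np.array(q)-q0).max(),y))
    print(o); return min(o)[1]
E
python3 - <<'E'
from h import *
s0=get_state(); print(s0["clock"],s0["orientation"])
y=best([.445,.194,.21],[-1.3,178.7])
env.grasp(); env.goto([.445,.194,.21],[180,0,y]); print(get_state()["clock"])
env.move_linear([.455,.194,.120]); f0=np.array(get_state()["force"])
env.move_linear([.545,.192,.120],velocity=.08); print(get_state()["clock"],np.array(get_state()["force"])-f0)
x=.545
while x<.585:
    x+=.004; env.move_linear([x,.192,.120],velocity=.05); s=get_state(); f=np.array(s["force"])-f0
    print(round(x,3),round(s["tcp_pos"][0],4),f.round(1),round(s["clock"],2))
    if f[0]<-12: break
p=eyes.capture("top"); q=eyes.capture("scene"); save(q,"lev.png",5,(370,110,510,225))
E
```

```text
1.4 [-1.79998973e+02  2.32145144e-04  1.58582193e+02]
[(np.float64(112.59341849224995), -1.3), (np.float64(67.40658150775006), 178.7)]
4.2833
6.3083 [-11.92480685  -1.48469733   5.88257366]
0.549 0.5423 [-24.7  -2.4  16.2] 6.56
```

View pics/lev.png

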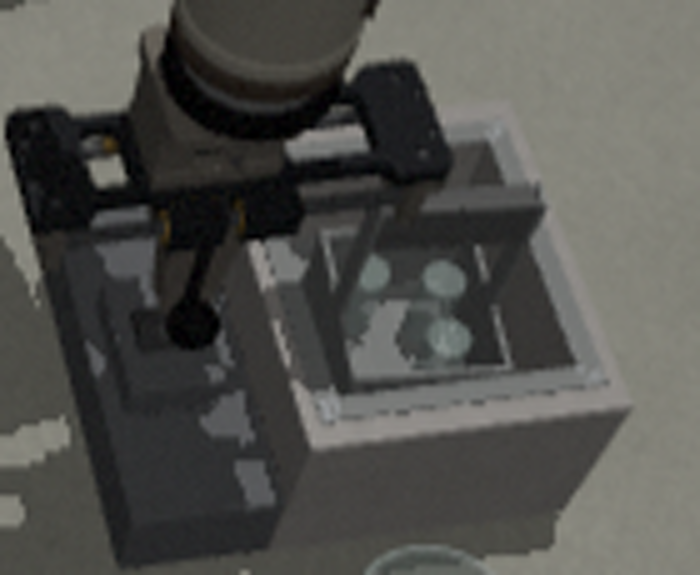

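The lever has swung over: the knob is now at (192,322) in the crop and the force rose sharply, like an end stop. I'll back off, measure the knob unobstructed, and move above the basket.

```bash
python3 - <<'E'
from h import *
np.set_printoptions(precision=4,suppress=True)
env.move_linear([.500,.192,.125],velocity=.15); env.move_linear([.47,.192,.26],velocity=.2)
s=eyes.capture("scene"); p=eyes.capture("top")
P=[]
for im in(p,s):
    a=im["img"].astype(int).max(2); ctr=w2px(im,[.575,.192,.131])[0]
    r0,c0=int(ctr[1])-14,int(ctr[0])-14; w=a[r0:r0+28,c0:c0+28]<14
    n,l,st,ce=cv2.connectedComponentsWithStats(w.astype(np.uint8)); print([(st[i,4],ce[i]+[c0,r0]) for i in range(1,n)],ctr)
    if n>1:
        i=1+np.argmax(st[1:,4]); P.append(ce[i]+[c0,r0]); print(px2w(im,P[-1],.1316))
print(get_state()["clock"])
save(s,"lev2.png",5,(370,110,510,225))
E
```

```text
[(np.int32(66), array([238.8636, 206.4697]))] [238.9702 200.4541]
[0.561  0.1916 0.1316]
[(np.int32(70), array([408.0143, 174.4   ]))] [409.6443 177.3203]
[0.5666 0.1902 0.1316]
8.075
```

View pics/lev2.png

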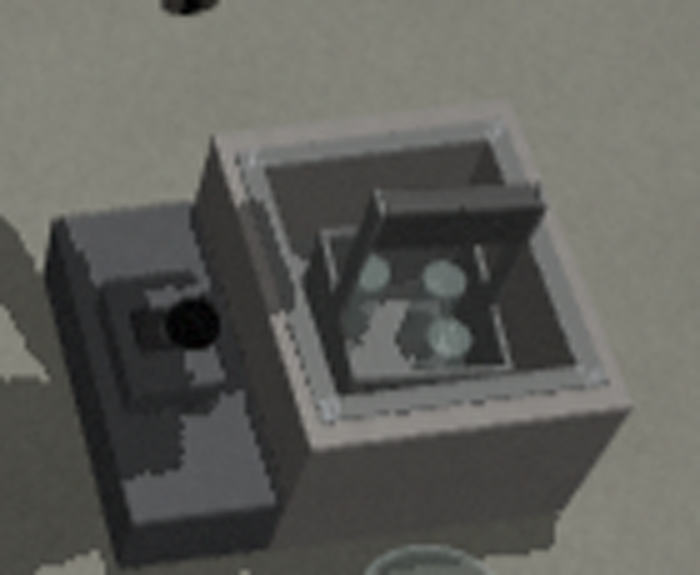

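Knob moved 0.518→0.564 m, symmetric about the pivot, and it stopped against a stiff stop, so the lever is fully over. Now the basket.

```bash
python3 - <<'E'
from h import *
env.ungrasp(); y=best([.55,.317,.25],[83,-97])
env.goto([.55,.317,.25],[180,0,y]); env.move_linear([.55,.317,.166],velocity=.12)
f0=np.array(get_state()["force"]); env.grasp(); s=get_state(); print(s["opening"],s["clock"],np.array(s["force"])-f0)
env.move_linear([.55,.317,.33],velocity=.12); env.dwell(.2); s=get_state(); print(s["opening"],s["clock"],np.array(s["force"])-f0,s["torque"],s["tcp_pos"])
a=eyes.capture("scene"); p=eyes.capture("top"); save(a,"lift.png",4,(350,60,540,205))
E
```

```text
[(np.float64(106.21089755187526), 83), (np.float64(73.78910244812474), -97)]
0.013582178939665695 12.6333 [ 0.534259   -0.85736495 -1.17447576]
0.013736296702408566 14.35 [ 1.13653777 -0.83326521 -2.19813687] [0.13404725 0.14909675 0.02724519] [0.54981224 0.31691654 0.3294181 ]
```

View pics/lift.png

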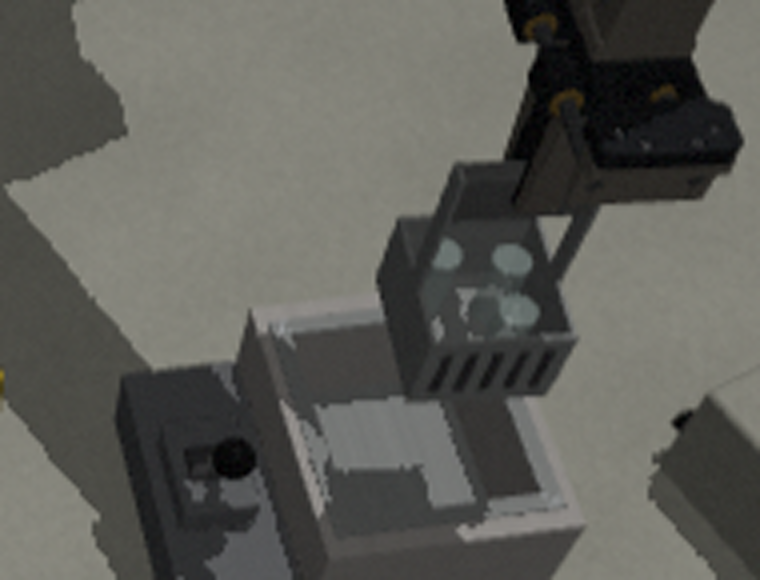

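The basket is held level (opening 13.7 mm, about 2.5 N of load) and clear of the tank; the lever is still over. Carrying it round in front of the rack, I'll stop short of the hook to check.

```bash
python3 - <<'E'
from h import *
np.set_printoptions(precision=4,suppress=True)
env.move_linear([.43,.30,.34],velocity=.2)
env.move_linear([.40,-.05,.34],velocity=.22)
th=np.radians(-5); ex=np.array([np.cos(th),np.sin(th)]); h=np.array([.5625,-.3665])
a=h-.14*ex; print(a,env.ik([*a,.34],[180,0,-95]))
env.move_linear([*a,.34],frame=[180,0,-95],velocity=.2) 
print(get_state()["orientation"])
env.move_linear([*a,.268],velocity=.1); s=get_state(); print(s["clock"],s["opening"],s["tcp_pos"],s["orientation"])
p=eyes.capture("top"); q=eyes.capture("scene"); import pickle; pickle.dump((p,q),open("pre.pkl","wb"))
A=cv2.resize(p["img"][140:280,360:580],None,fx=2.6,fy=2.0); 
save(p,"pre_top.png",3.5,(370,150,570,290)); save(q,"pre_scene.png",4,(80,100,270,245))
E
```

```text
Traceback (most recent call last):
rig.Unreachable: the arm cannot follow that straight line within its joint ranges
```

```bash
python3 - <<'E'
from h import *
np.set_printoptions(precision=1,suppress=True)
s=get_state();print(s["clock"],np.array(s["tcp_pos"]).round(3),np.array(s["joint_pos"]))
for P in([.43,.3,.34],[.40,.1,.34],[.40,-.05,.34],[.423,-.354,.34],[.423,-.354,.268],[.5625,-.3665,.246]):
    for y in(-97,83):
        q=env.ik(P,[180,0,y]); print(P,y,None if q is None else np.array(q))
E
```

```text
15.2083 [0.4 0.3 0.3] [  21.7   -1.5   88.6   -0.    92.8 -151.3]
[0.43, 0.3, 0.34] -97 [  21.7   -1.6   88.7    0.    92.9 -151.3]
[0.43, 0.3, 0.34] 83 [21.7 -1.6 88.7 -0.  92.9 28.7]
[0.4, 0.1, 0.34] -97 None
[0.4, 0.1, 0.34] 83 [ -2.9 -19.2 104.   -0.   95.2   4.1]
[0.4, -0.05, 0.34] -97 [-24.4 -20.7 105.1  -0.   95.6 162.6]
[0.4, -0.05, 0.34] 83 [-24.4 -20.7 105.1   0.   95.6 -17.4]
[0.423, -0.354, 0.34] -97 [-52.5   2.6  84.5  -0.   92.9 134.5]
[0.423, -0.354, 0.34] 83 [-52.5   2.6  84.5   0.   92.9 -45.5]
[0.423, -0.354, 0.268] -97 [-52.5   3.8  91.2  -0.   85.  134.5]
[0.423, -0.354, 0.268] 83 [-52.5   3.8  91.2   0.   85.  -45.5]
[0.5625, -0.3665, 0.246] -97 [-43.4  22.3  72.   -0.   85.7 143.6]
[0.5625, -0.3665, 0.246] 83 [-43.4  22.3  72.    0.   85.7 -36.4]
```

Joint 6 would run out of range. I'll unwind it with a half turn here and another at the rack, which leaves the basket's heading as it was.

```bash
python3 - <<'E'
from h import *
import pickle
np.set_printoptions(precision=4,suppress=True)
c=lambda:round(get_state()["clock"],2)
env.goto([.43,.30,.34],[180,0,83]); print(c(),get_state()["opening"])
env.move_linear([.40,-.05,.34],velocity=.22); print(c())
th=np.radians(-5); ex=np.array([np.cos(th),np.sin(th)]); h=np.array([.5625,-.3665]); a=h-.14*ex
env.move_linear([*a,.34],velocity=.22); print(c())
env.goto([*a,.34],[180,0,-95]); print(c())
env.move_linear([*a,.268],velocity=.1); s=get_state(); print(s["clock"],s["opening"],s["tcp_pos"],s["orientation"])
p=eyes.capture("top"); q=eyes.capture("scene"); pickle.dump((p,q),open("pre.pkl","wb"))
save(p,"pre_top.png",3.5,(370,150,570,290)); save(q,"pre_scene.png",4,(80,100,270,245))
E
```

```text
17.86 0.013857399703412682
19.61
21.14
23.77
24.6333 0.014006781422018718 [ 0.4233 -0.3547  0.2688] [-179.9448   -0.0616  -94.9997]
```

View pics/pre_scene.png

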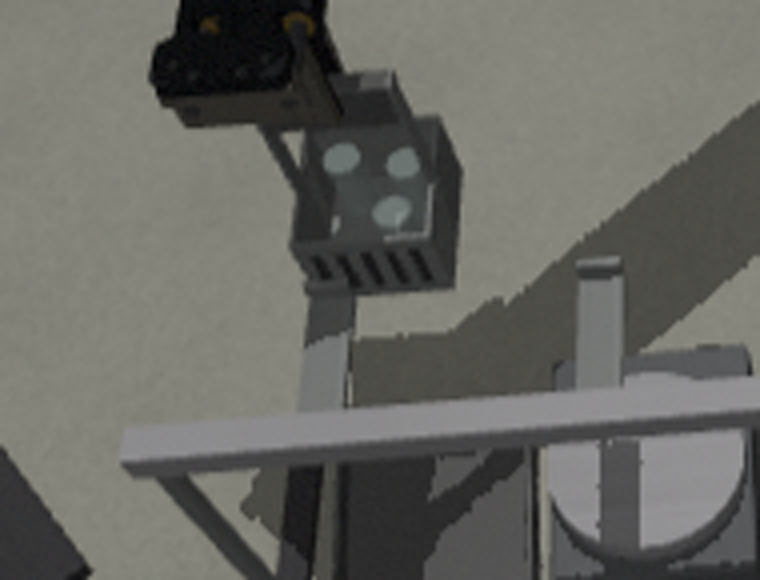

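Basket is in front of the right hook (lip at (305–355, 285) in the crop, basket's front lower edge (310–455, 287)). Check the sideways fit numerically.

```bash
python3 - <<'E'
from h import *
import pickle
np.set_printoptions(precision=4,suppress=True)
p,s=pickle.load(open("pre.pkl","rb"))
th=np.radians(-5); R2=np.array([[np.cos(th),-np.sin(th)],[np.sin(th),np.cos(th)]]); h=np.array([.5625,-.3665])
S=lambda x,y:np.array([(x+.5)/4-.5+80,(y+.5)/4-.5+100])
f=lambda q,z:R2.T@(px2w(s,S(*q),z)[:2]-h)
print("lip front top L/R",f((356,284),.242),f((305,287),.242))
print("seat at bar edge",f((352,408),.23),f((300,413),.23))
print("rim near-left, near-right",f((291,245),.197),f((457,250),.197)," rim far right",f((440,118),.197))
print("bottom near",f((310,290),.142),f((452,288),.142)); print("bar left end",f((392,78),.284))
E
```

```text
lip front top L/R [-0.0344  0.0175] [-0.035  -0.0095]
seat at bar edge [0.035  0.0175] [ 0.0354 -0.0092]
rim near-left, near-right [-0.0959 -0.0383] [-0.0833  0.0566]  rim far right [-0.1805  0.0412]
bottom near [-0.1016 -0.0463] [-0.095   0.0388]
bar left end [-0.1386  0.041 ]
```

View pics/pre_top.png

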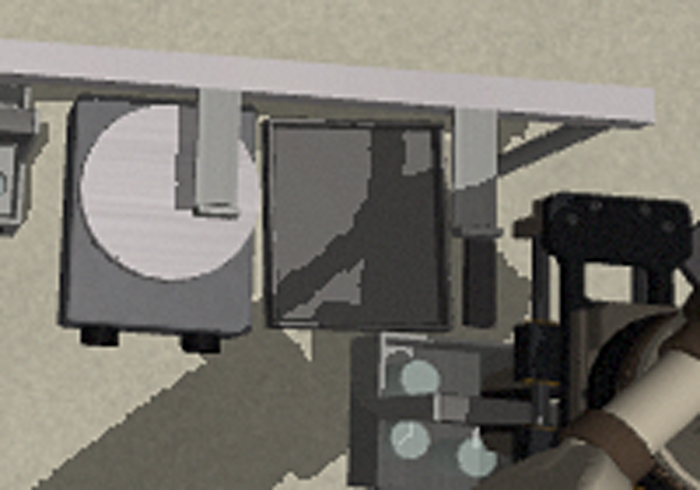

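```bash
python3 - <<'E'
from h import *
np.set_printoptions(precision=4,suppress=True)
th=np.radians(-5); ex=np.array([np.cos(th),np.sin(th)]); ey=np.array([-ex[1],ex[0]]); h=np.array([.5625,-.3665])+.004*ey
env.move_linear([*(h-.10*ex),.268],velocity=.1); f0=np.array(get_state()["force"])
env.move_linear([*h,.268],velocity=.08); s=get_state(); print(s["clock"],np.array(s["force"])-f0,s["opening"])
env.move_linear([*h,.250],velocity=.06); env.dwell(.2); fz=get_state()["force"][2]; print(fz)
z=.250
while z>.242:
    z-=.001; env.move_linear([*h,z],velocity=.03); s=get_state(); d=s["force"][2]-fz; print(round(z,4),round(s["tcp_pos"][2],4),round(d,2))
    if d>2: break
print(get_state()["clock"])
q=eyes.capture("scene"); save(q,"seat.png",4,(80,110,270,255))
E
```

```text
26.6833 [0.2274 0.3196 0.6269] 0.013552990500753186
-2.908407985728902
0.249 0.249 0.59
0.248 0.2479 -0.1
0.247 0.2468 -0.29
0.246 0.246 0.71
0.245 0.2459 6.21
28.5833
```

View pics/seat.png

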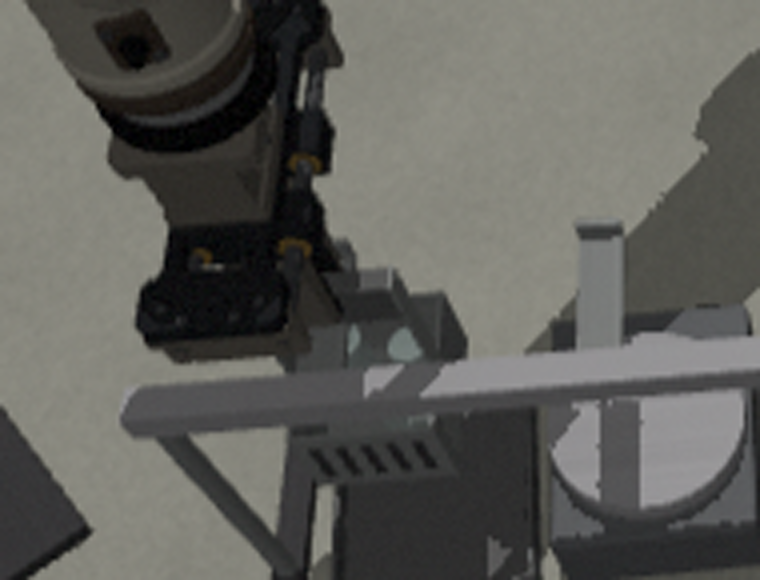

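Contact came exactly at the predicted height (TCP 0.246), with the hook inside the handle. I'll release, retract upward and check.

```bash
python3 - <<'E'
from h import *
s=get_state(); P=np.array(s["tcp_pos"]); P[2]=.2462
env.move_linear(P.tolist(),velocity=.03); env.ungrasp(); print(get_state()["opening"],get_state()["force"])
P[2]=.34; env.move_linear(P.tolist(),velocity=.1)
env.move_linear([.40,-.25,.36],velocity=.2); env.dwell(.3)
q=eyes.capture("scene"); p=eyes.capture("top"); print(get_state()["clock"])
A=cv2.resize(q["img"][150:290,100:360],(780,420),interpolation=cv2.INTER_CUBIC)[:,:,::-1]
B=cv2.resize(p["img"][150:210,310:570],(780,180),interpolation=cv2.INTER_CUBIC)[:,:,::-1]
cv2.imwrite("pics/fin.png",np.vstack([A,B])[:600])
E
```

```text
0.09160743237987179 [-0.42987995 -0.00484696 -0.84304041]
32.725
```

View pics/fin.png

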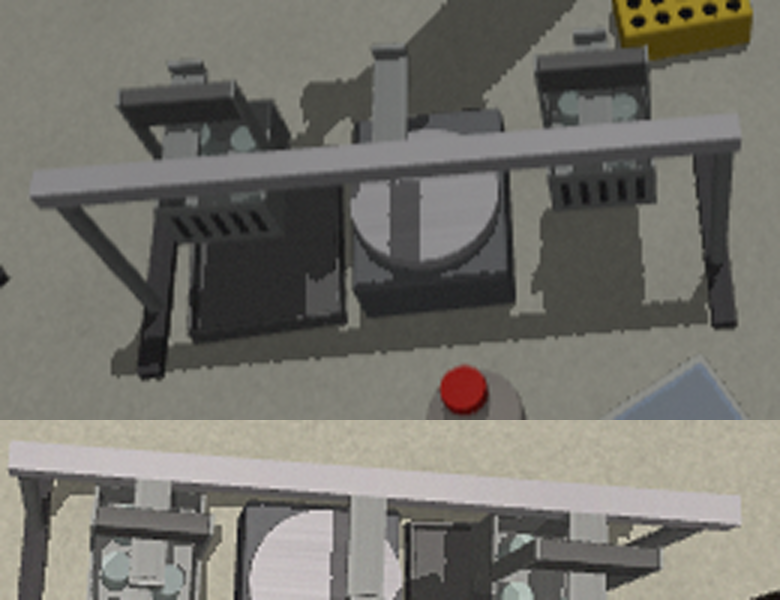

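Basket hangs on the right hook above the tray, clear of the hotplate, and the hung basket, tray and tube block look unchanged. One last numeric check for level and stillness, plus the lever, then hand in.

```bash
python3 - <<'E'
from h import *
np.set_printoptions(precision=4,suppress=True)
a=eyes.capture("scene"); env.dwell(.8); b=eyes.capture("scene"); p=eyes.capture("top")
D=np.abs(a["img"].astype(int)-b["img"]).max(2); print("moved px",(D[150:280,110:210]>25).sum(),"pixel noise elsewhere",(D[280:,:]>25).sum())
S=lambda x,y:np.array([(x+.5)/3-.5+100,(y+.5)/3-.5+150]); T=lambda x,y:np.array([(x+.5)/3-.5+310,(y-420+.5)/3-.5+150])
P=[k@np.c_[R,t] for k,R,t in(cam(p),cam(b))]
for n,t,s in(("+y end",(539,541),(237,83)),("-y end",(661,549),(121,93))):
    X=cv2.triangulatePoints(P[0],P[1],T(*t).reshape(2,1),S(*s).reshape(2,1)); print(n,(X[:3]/X[3]).ravel())
im=b["img"].astype(int).max(2)[160:190,394:424]<14; n,l,st,ce=cv2.connectedComponentsWithStats(im.astype(np.uint8)); i=1+np.argmax(st[1:,4]); print("knob",ce[i]+[394,160],st[i,4])
print(get_state()["clock"])
E
```

```text
moved px 1 pixel noise elsewhere 0
+y end [ 0.5682 -0.3201  0.268 ]
-y end [ 0.5625 -0.3968  0.2683]
knob [407.8864 175.6364] 44
33.675
```

```bash
python3 -c "
from h import *
print(hand_in(), get_state()['clock'])"
```

```text
the job is handed in; nothing more can be done
the job is handed in; nothing more can be done
```

I pushed the lever fully over while the basket was still in the bath. Then I lifted the basket out and hung it by its handle on the right hook, the free one above the drip tray. The job was handed in at about 34 s on the robot's clock, with the gripper open and clear of everything.

- **Lever:** the knob moved from x = 0.518 to 0.564 m and met a stiff stop at about 25 N. That matches full travel, and the knob was still there in the last picture.
- **Basket level and still:** both ends of the bar measured 0.268 m high. That is 6 mm above the expected 0.262 m, within my reading and calibration error, and the same at both ends. Two pictures 0.8 s apart showed no motion.
- **Position on the hook:** the bar sits roughly 6 mm off the hook's centre towards +y, well within the 24 mm hook width.
- **Rest of the bench:** in the last pictures, which covered the rack area, the other basket, the tray and the tube block looked unmoved. I did not recheck the beaker or the blue-capped bottle beside the bath. I never saw the basket touch the hotplate.
- **What went wrong:** the first carry towards the rack was refused because joint 6 would have passed its range. I added two half turns of the wrist, which left the basket facing the same way as before.

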